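# Index the photo turntable on by one hole

### The job

The yellow jar is being photographed from set angles on the indexing turntable: bring the turntable on to its next stop block, clockwise as seen from above. Pull the sprung index pin up out of its block by the black knob, swing the table round by it, and let the pin snap fully home in the hole of the next block. Turn gently, never wrenching or ramming the pin against a block; keep the jar standing in the middle and leave the other things alone.

Things in the scene. Friction and masses are not known exactly. Their poses are not given: they have to be found in the camera images.
- knob (a point): Centre, half-way up, of the black knob of the index pin: an upright cylinder 28 mm in diameter, 22 mm tall; this point is 77 mm over the table with the pin home. It stands over a steel sleeve (20 mm across, top at 62 mm) on a lug (34 mm wide, top at 46 mm) at the turntable's rim, 130 mm from the spindle axis; it turns with the table and rises with the pin.
- pin (a joint): Lift of the index pin, m: 0 = fully down (10 mm deep in a block's hole; between blocks it hangs fully down too, touching nothing); 0.010 = its end rides on top of a block; stop at 0.016. Straight up and down; its spring and weight pull it down with 7 N at 0, 11 N at the top. Pin 10 mm thick, holes 11.5 mm wide with sharp edges: it drops in only within 0.7 mm of the hole's centre.
- turntable (a joint): Angle of the turntable, rad: 0 where it starts, growing clockwise seen from above. Free to turn with the pin up, with 1 to 2 N of drag at the knob, 2 to 5 N with the pin riding on a block. With the pin in a hole it has only about 0.006 rad of play either way.
- spindle (a point): Point on the turntable's upright turning axis, at the top of the white plate, 48 mm over the table. Plate 206 mm in diameter, on a fixed round aluminium base 300 mm in diameter, 20 mm high.
- next_stop (a point): Middle of the next stop block clockwise, at its top, 32 mm over the table, on the pin's 130 mm circle, 0.50 to 0.80 rad on from the start. The block: a dark clamp on the base rim (44 mm along the rim, thumbscrew outside) with a steel hole plate on top, 52 mm along the rim, square ends, the pin hole in its middle. This point is the clamp's; the plate (and hole) is set up to 8 mm to either side of it along the rim.
- home_stop (a point): Hole in the plate of the like block in which the pin starts, at its top.
- back_stop (a point): Hole in the plate of the like block anticlockwise of the start, at its top; not wanted now.
- jar_mid (a point): Centre, half-way up, of the yellow lidded ceramic jar, 98 mm in diameter and 136 mm tall, 0.4 to 0.8 kg, standing loose near the middle of the turntable.
- phone_mid (a point): Bystander: a phone on a small black tripod, 190 mm tall, feet within 66 mm of its axis; this point is on its axis 100 mm up.
- pitcher_mid (a point): Bystander: small white coffee pitcher, 105 mm tall, 68 mm wide plus handle; its centre.
- plates_mid (a point): Bystander: a stack of white plates, 192 mm in diameter, 34 mm high; its centre.
- tumbler_mid (a point): Bystander: amber glass tumbler, 66 mm in diameter, 85 mm tall; its centre.
Mind the look-alikes: they are no part of the job. What is shaped like the part that bears jar_mid but green is not meant.

How it is judged:
On the way, in this order (a step that is already met when the one before it is completed fails the run):
1. the pin is lifted clear of its block before the table is turned (value of joint pin above 0.0103 m and value of joint turntable between -0.06 and 0.06 rad), for 0.05 s.
2. the table is swung on clockwise with the pin out (value of joint pin above 0.0085 m and value of joint turntable above 0.2 rad), for 0.05 s.
3. the pin has snapped home in the hole of the next block (value of joint pin below 0.0025 m and horizontal distance between knob and next_stop below 0.0105 m), for 0.2 s.
At the end, for the whole second after the job is handed in: The pin is home (within 2.5 mm) in the hole of the next block clockwise, the knob within 10.5 mm of the middle of that block's clamp; the turntable is at rest, the jar upright and within 30 mm of the middle of the table, everything let go (all of step 3 and velocity of joint turntable between -0.05 and 0.05 rad/s and horizontal distance between jar_mid and spindle below 0.03 m and angle between jar_mid's own z axis and vertical below 0.1 rad and linear speed of jar below 0.03 m/s); the robot touches nothing.
It fails at once if the table is wrenched or the pin rammed: pin and a block press on each other with more than 30 N (contact force between pin and home_block above 30 N or contact force between pin and next_block above 30 N or contact force between pin and back_block above 30 N).
It fails at once if the jar is knocked or slides off the middle (angle between jar_mid's own z axis and vertical above 0.2 rad or horizontal distance between jar_mid and spindle above 0.035 m).
It fails at once if another thing is pushed or knocked over (distance of any of phone_mid, pitcher_mid, plates_mid, tumbler_mid from where it was at the start of the episode above 0.03 m).
It also fails if it takes over 40 s, if anything falls off the work surface, if the arm or the gripper's body presses on something with over 40 N, if the wrist force passes 120 N, or if a joint passes its speed limit or range.

### The arm

A 6-joint arm with a two-finger parallel gripper is mounted at the origin on the work surface. World frame = base frame: x ahead of the robot, y to its left, z up, the work surface at z = 0. Lengths are in m, angles in rad, forces in N, time in s.
With the tool pointing down it reaches from about 0.25 to 0.725 m from the base axis. Payload 9.7 kg.
Tool frame: the origin (TCP) lies between the finger pads; the fingertips stand 8 mm ahead of it and the grasp point (between the pads) lies 11 mm behind it (bot.tip_extent is the distance from the TCP to the fingertips, in m); z points along the fingers, y is the direction in which the jaws open and shut (so a half turn about z gives the same grasp; the last joint's range is limited). The gripper opens to 85 mm and grips with 20 to 120 N. Pads are 22 mm wide; open, the fingers measure 114 mm over their backs; the gripper's body (76 mm by 85 mm) begins 54 mm behind the grasp point. The pads swing forward as they close: fully open they stand 13 mm farther back than shut.
Start: joints at [1.144, 0.087, 0.176, 1.66, 0, 1.571], TCP at [0.228, 0.501, 0.239] pointing down, gripper open.
Joint ranges: [-3.13, 3.13], [-0.85, 1.81], [-1.15, 1.24], [-2.2, 2.28], [-1.44, 1.52], [-3.14, 3.14]. Speed limits (rad/s): [2.22, 2.22, 2.57, 3.14, 3.14, 3.14].

### API

Orientations are given as a 3x3 rotation matrix whose columns are the frame's x, y, z axes.
In Python, from workcell import bot gives the robot as it stands. The module is installed in compiled form; this text tells all that it offers.
- The arm moves only by the shell command python3 -m inch 'ROWS' [FORCE]. ROWS is JSON, one flat list of numbers, 7 for each row, row after row: the opening in per cent of the stroke, from 0 (shut) to 100 (fully open), then the shift along the world's x, y, z in cm, then the turn, a rotation vector about the world's x, y, z in degrees. In form: [jaw, tx, ty, tz, ax, ay, az, jaw, tx, ty, tz, ax, ay, az, ...]. A call has 1 to 10 rows; each row is the pose to reach, as a shift and turn from the pose measured when the call began; what a row does not reach only later rows make up. A row lasts 1/12 s, in which the tool goes at most 41.7 mm and 7.16 degrees, less where a joint would pass 70% of its speed; a pose out of reach is approached as far as the arm can. A call with a gripper value outside its range is refused whole. The fingers move at their own pace and stop on an object; FORCE is the grip in N (left out, the last holds). Time passes only in rows, so rows that repeat a pose let the fingers close. It gives the time, the measured TCP pose, the force and the opening at its end, in the units of the state.
- bot.sense(): the state, without advancing time (a new reading comes with each control period).
- bot.get_image(name): name is "side" or "top" or "wrist"; returns a dict with "frame" (384x512x3 uint8, blue, green, red), "range_z" (384x512 float32, m along the optical axis (not along the pixel's ray), 0 where there is no reading), "fx", "fy", "cx", "cy" (pixels), "R" (3x3) and "t" (3): a world point X has camera coordinates R X + t; the wrist camera has in their place "tool_from_camera" (4x4, takes a point from camera to tool coordinates, whose origin is the TCP and whose axes are the flange's). Camera axes: x right, y down, z forward; pixel columns grow to the right and rows downward; lengths in m; the calibration is good to about 2 mm. A picture is of the moment at which its call begins: read the wrist's pose just before it.
- bot.finish_job(): hands the job in, once; it reports no verdict.
The state is a dict: "time_s": time; "joints": joint angles; "qd": joint speeds; "effort": joint torques, N m; "position": TCP position; "tcp_rot": TCP orientation; "force": force on the tool from outside, world axes, zero at the start; "torque": the same for the moment, N m; "gripper_width": opening from 0.0 (shut) to 1.0 (fully open).
Only numpy, scipy, OpenCV 4.12 (cv2) and the standard library are available. Lean on these libraries where they do the work, as an engineer would, in place of code of your own. Each camera call takes 0.05 s, during which the arm holds its last target.

## Working session

There is one attempt and no reset: what is moved stays moved. The work goes in short steps, Python scripts to look and compute and a shell command to move; the robot and the scene stay as the last step left them, time stands still between calls to the robot, and variables do not carry over. Pictures are saved under pics/ and viewed, and the job is handed in when it is done.

```bash
mkdir -p pics; cat > h.py <<'E'
import numpy as np, cv2
from workcell import bot
def grab(n,tag):
    s=bot.sense(); im=bot.get_image(n); cv2.imwrite(f'pics/{tag}.png',im['frame'])
    np.savez(f'{tag}.npz',s=np.array([0]),pos=s['position'],rot=s['tcp_rot'],**{k:np.array(v) for k,v in im.items()})
    return s,im
def world(d,u,v,z=None):
    """pixel->world by depth, or by plane of height z"""
    r=np.array([(u-d['cx'])/d['fx'],(v-d['cy'])/d['fy'],1.])
    if 'R' in d: R=np.array(d['R']).T; o=-R@np.array(d['t'])
    else:
        T=np.array(d['tool_from_camera']);Rt=np.array(d['rot']);R=Rt@T[:3,:3];o=np.array(d['pos'])+Rt@T[:3,3]
    if z is None: return o+R@(r*d['range_z'][int(round(v)),int(round(u))])
    w=R@r; return o+w*(z-o[2])/w[2]
def load(tag): return dict(np.load(f'{tag}.npz'))
E
python3 - <<'E'
from h import *
for n in ['side','top','wrist']: s,im=grab(n,n+'0')
print(s['time_s'],s['position'],s['tcp_rot'],s['force'],s['gripper_width'])
E
```

```text
0.1 [0.22759456 0.5004928  0.23865025] [[-9.10282060e-01  4.13988307e-01 -5.02940756e-04]
 [ 4.13988613e-01  9.10281438e-01 -1.06420026e-03]
 [ 1.72511687e-05 -1.17693415e-03 -9.99999307e-01]] [-0.90703919 -0.43111687 -0.07691701] 1.000323124323664
```

```bash
python3 -c "
import cv2
for n in ['side0','top0']:
  cv2.imwrite(f'pics/{n}b.png',cv2.resize(cv2.imread(f'pics/{n}.png'),(800,600),interpolation=cv2.INTER_CUBIC))"
```

```text
(no output)
```

View pics/side0b.png

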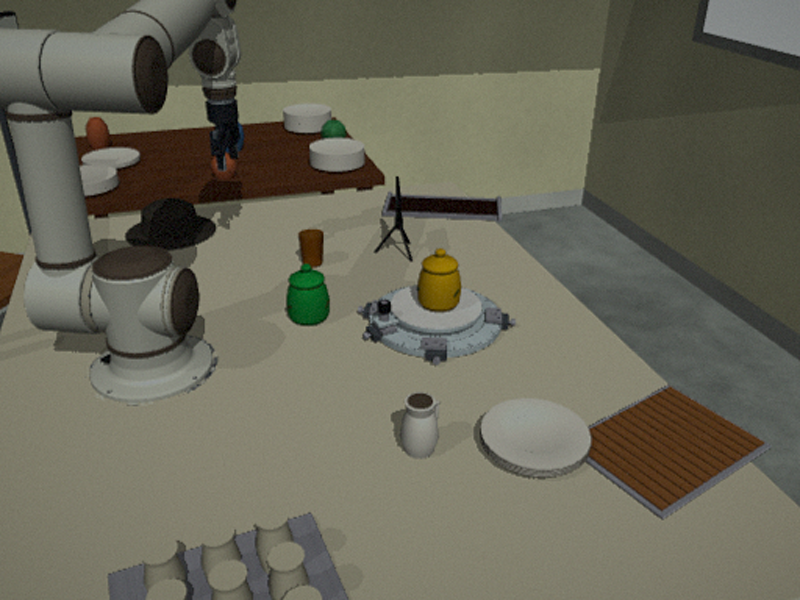

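View pics/top0b.png

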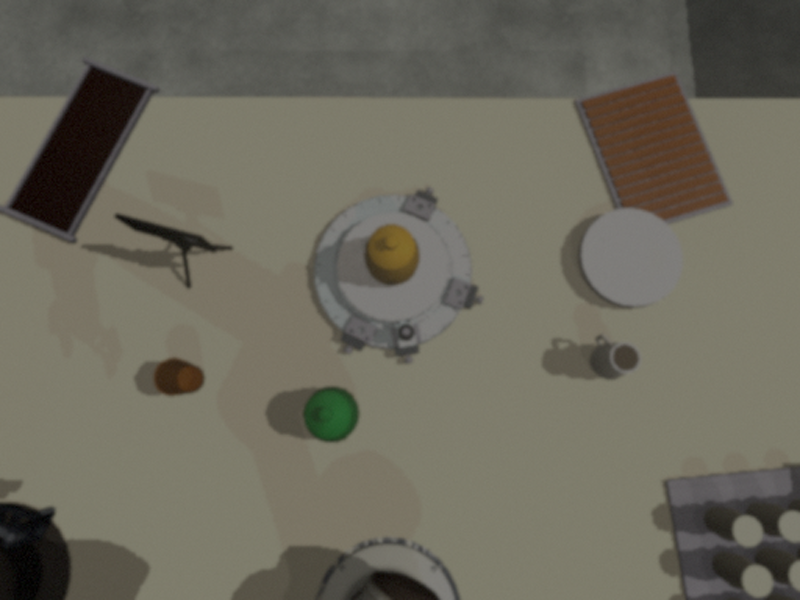

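View pics/wrist0.png

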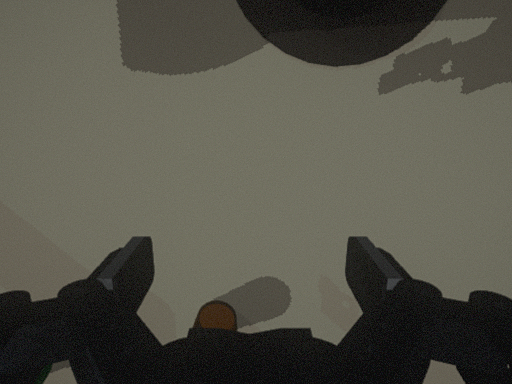

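```bash
python3 - <<'E'
from h import *
d=load('top0'); f=d['frame'][110:240,190:320]
cv2.imwrite('pics/topc.png',cv2.convertScaleAbs(cv2.resize(f,None,fx=6,fy=6,interpolation=cv2.INTER_CUBIC)[:600],alpha=1.5))
d=load('side0'); f=d['frame'][150:240,220:340]
cv2.imwrite('pics/sidec.png',cv2.convertScaleAbs(cv2.resize(f,None,fx=6,fy=6,interpolation=cv2.INTER_CUBIC),alpha=1.5))
d=load('top0');print(d['fx'],d['R'],d['t'])
E
```

```text
358.0481371918777 [[ 0.00612665 -0.99997353 -0.00392486]
 [-0.98397684 -0.00532915 -0.17821664]
 [ 0.178191    0.00495384 -0.98398345]] [-0.0198643   0.53849175  0.96917059]
```

View pics/topc.png

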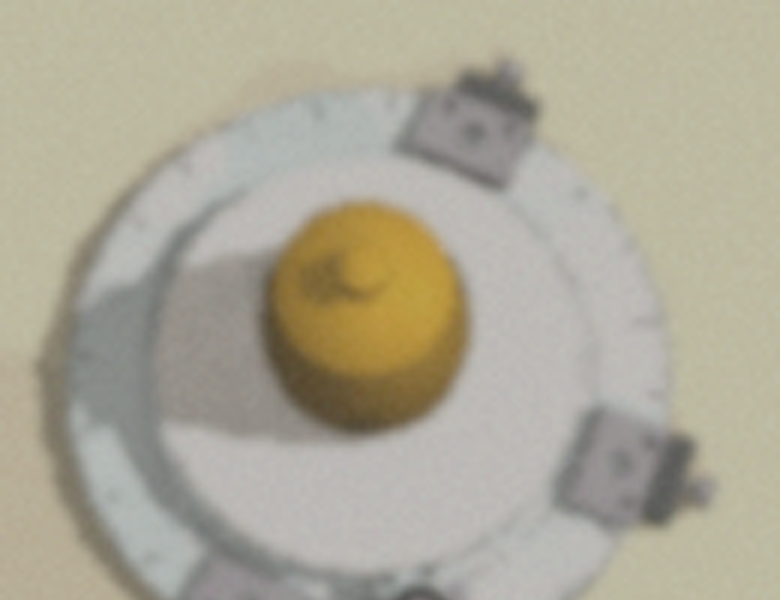

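View pics/sidec.png

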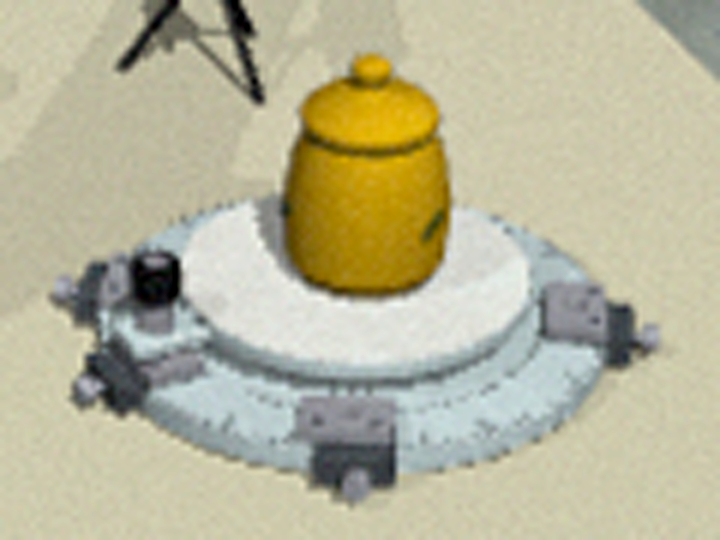

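```bash
python3 - <<'E'
from h import *
d=load('top0'); f=d['frame'][190:240,200:300]
cv2.imwrite('pics/topd.png',cv2.convertScaleAbs(cv2.resize(f,None,fx=8,fy=8,interpolation=cv2.INTER_CUBIC)[:600],alpha=1.6))
# fit white plate: depth-> world points with z 0.044..0.052
h,w=d['range_z'].shape; u,v=np.meshgrid(np.arange(w),np.arange(h)); Z=d['range_z']
P=np.stack([(u-d['cx'])/d['fx']*Z,(v-d['cy'])/d['fy']*Z,Z],-1).reshape(-1,3); W=(P-d['t'])@d['R']; W[P[:,2]==0]=9
def sel(z0,z1,box): return W[(W[:,2]>z0)&(W[:,2]<z1)&(W[:,0]>box[0])&(W[:,0]<box[1])&(W[:,1]>box[2])&(W[:,1]<box[3])]
c0=world(d,251,173,0.048);print('c0',c0)
B=(c0[0]-.2,c0[0]+.2,c0[1]-.2,c0[1]+.2)
for z0,z1 in [(.043,.053),(.015,.025)]:
    q=sel(z0,z1,B)[:,:2].astype(np.float32); print(z0,cv2.minEnclosingCircle(q),len(q))
q=sel(.17,.2,B); print('jar top',q.mean(0))
print('knob', world(d,405*.64,331*.64,.088))
E
```

```text
c0 [ 0.60215486 -0.00436988  0.048     ]
0.043 ((0.5894259810447693, -0.010525240562856197), 0.12769900262355804) 2965
0.015 ((0.6123071312904358, -0.004907609429210424), 0.17827562987804413) 3168
jar top [ 0.61802678 -0.00429577  0.18089405]
knob [ 0.48450486 -0.02813948  0.088     ]
```

View pics/topd.png

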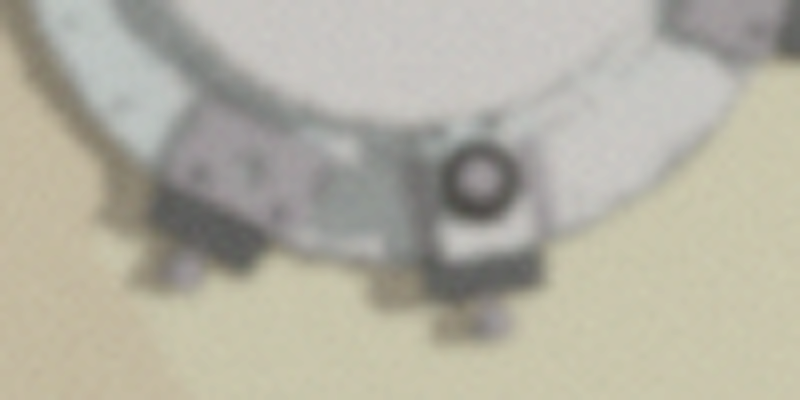

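```bash
python3 - <<'E'
from h import *
d=load('wrist0'); print(d['tool_from_camera'],d['fx'],d['cx'],d['cy'])
t=load('top0')
for n,u,v,z in [('knob',260,212.5,.088),('hole',231.5,211,.032),('clamp',226.3,219.4,.03)]: print(n,world(t,u,v,z))
print('wristcentre@.05',world(d,256,120,.05))
E
```

```text
[[-3.89440717e-04 -9.65315225e-01 -2.61086890e-01  6.61167597e-02]
 [ 9.99999891e-01 -3.09193545e-04 -3.48433574e-04  6.32330466e-04]
 [ 2.55621853e-04 -2.61086998e-01  9.65315241e-01 -1.34678147e-01]
 [ 0.00000000e+00  0.00000000e+00  0.00000000e+00  1.00000000e+00]] 321.18410757733835 249.29773176549554 187.75433221518355
knob [ 0.48271834 -0.03031061  0.088     ]
hole [0.49389403 0.05086779 0.032     ]
clamp [0.46987288 0.06544817 0.03      ]
wristcentre@.05 [0.18684992 0.52663895 0.05      ]
```

```bash
python3 -m inch '[100,2,-3.5,0,0,0,2, 100,4.5,-7,0,0,0,4, 100,6.5,-10.5,0,0,0,6, 100,8.5,-14,0,0,0,8, 100,10.5,-17.5,0,0,0,10, 100,12.5,-21,0,0,0,12, 100,14.5,-24.5,0,0,0,14, 100,16.5,-28,0,0,0,16, 100,18,-31,0,0,0,18, 100,18,-31,0,0,0,18]'; python3 -c "
from h import *
s=bot.sense();print(s['joints'])"
```

```text
time_s: 0.98
position: [0.4094, 0.1862, 0.2386]
tcp_rot: [[-0.993, 0.115, 0.0], [0.115, 0.993, -0.002], [-0.001, -0.002, -1.0]]
force: [-0.4, 0.2, -0.1]
gripper_width: 0.999
[ 0.42827898 -0.15079732 -0.05686674  1.66536253 -0.00220376  0.54364804]
```

```bash
python3 -m inch '[100,2,-3.5,0,0,0,3, 100,4,-7,0,0,0,6, 100,6,-10.5,0,0,0,9, 100,8,-14,0,0,0,12, 100,10,-17,0,0,0,15, 100,10.5,-18,0,0,0,17.5, 100,10.5,-18,0,0,0,17.5, 100,10.5,-18,0,0,0,17.5]'; python3 - <<'E'
from h import *
s,d=grab('wrist','w1'); print(s['position'],s['joints'])
cv2.imwrite('pics/w1b.png',cv2.convertScaleAbs(cv2.resize(d['frame'],(800,600),interpolation=cv2.INTER_CUBIC),alpha=1.5))
E
```

```text
time_s: 1.65
position: [0.5142, 0.0062, 0.2381]
tcp_rot: [[-0.982, -0.186, -0.0], [-0.186, 0.982, -0.002], [0.001, -0.002, -1.0]]
force: [0.5, -0.5, -1.0]
gripper_width: 0.996
[0.51424782 0.00616266 0.2381314 ] [ 1.29632340e-02  1.01333327e-03  8.46834547e-02  1.65472591e+00
 -1.81943642e-03 -1.74615582e-01]
```

View pics/w1b.png

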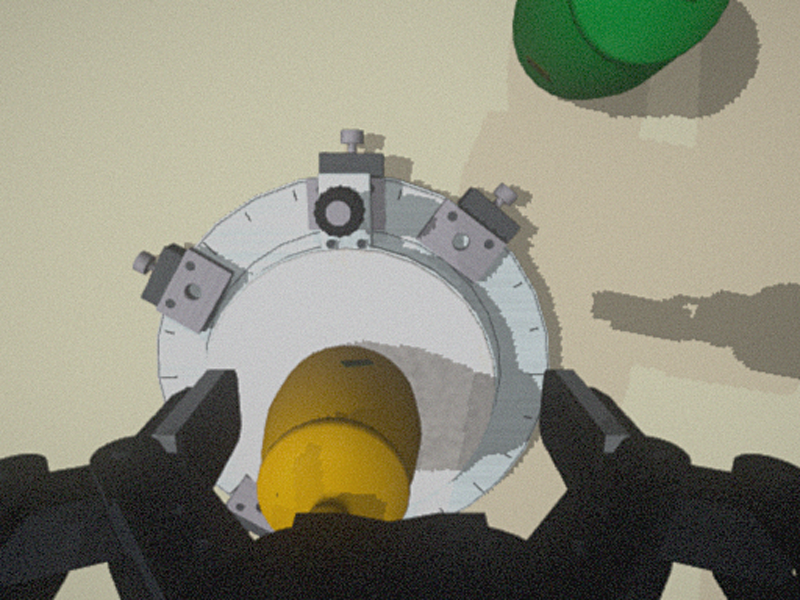

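```bash
python3 - <<'E'
from h import *
d=load('w1'); f=d['frame'][100:180,190:340]
f=cv2.convertScaleAbs(cv2.resize(f,None,fx=5,fy=5,interpolation=cv2.INTER_CUBIC),alpha=1.5)
cv2.imwrite('pics/w1c.png',f)
E
```

```text
(no output)
```

View pics/w1c.png

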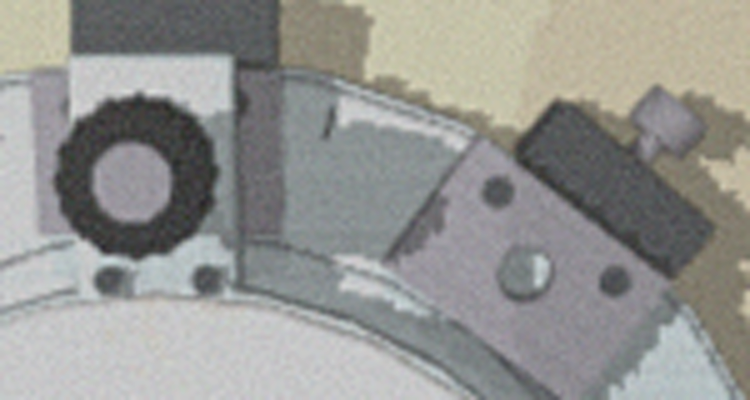

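```bash
python3 - <<'E'
from h import *
d=load('w1')
k=world(d,216.8,134.6,.088); n=world(d,294.4,153.8,.032); b=world(d,122.6,186,.032)
print(k,n,b)
from scipy.optimize import least_squares
r=least_squares(lambda c:[np.hypot(*(p[:2]-c))-.13 for p in (k,n,b)],[.61,0]); print(r.x,r.fun)
c=r.x
ph=lambda p:np.degrees(np.arctan2(p[1]-c[1],-(p[0]-c[0])))
print(ph(k),ph(n),ph(b))
t=load('top0');print(world(t,260,212.5,.088),world(t,231.5,211,.032))
R=np.array(d['rot']);print('tool',R)
# jar: lid knob
E
```

```text
[ 0.48294041 -0.02859566  0.088     ] [0.49413137 0.05154656 0.032     ] [ 0.56404763 -0.12589141  0.032     ]
[ 0.61101793 -0.00484016] [ 0.00026195 -0.00022353 -0.00015542]
-10.507668376816035 25.75291642214255 -68.79275170224787
[ 0.48271834 -0.03031061  0.088     ] [0.49389403 0.05086779 0.032     ]
tool [[-9.82458507e-01 -1.86481169e-01 -2.35853011e-04]
 [-1.86480442e-01  9.82456983e-01 -1.82264589e-03]
 [ 5.71604574e-04 -1.74669198e-03 -9.99998311e-01]]
```

```bash
python3 -m inch '[70,-1.6,-1.7,-1,0,0,0, 70,-3.1,-3.5,-3,0,0,0, 70,-3.1,-3.5,-6,0,0,0, 70,-3.1,-3.5,-9,0,0,0, 70,-3.1,-3.5,-10,0,0,0, 70,-3.1,-3.5,-10,0,0,0, 70,-3.1,-3.5,-10,0,0,0]'; python3 - <<'E'
from h import *
s,d=grab('wrist','w2'); print(s['position'])
cv2.imwrite('pics/w2b.png',cv2.convertScaleAbs(cv2.resize(d['frame'],(800,600),interpolation=cv2.INTER_CUBIC),alpha=1.5))
E
```

```text
time_s: 2.28
position: [0.483, -0.0273, 0.1394]
tcp_rot: [[-0.982, -0.188, 0.001], [-0.188, 0.982, -0.002], [-0.0, -0.002, -1.0]]
force: [0.1, -0.0, -0.0]
gripper_width: 0.696
[ 0.48298998 -0.02731767  0.13935159]
```

View pics/w2b.png

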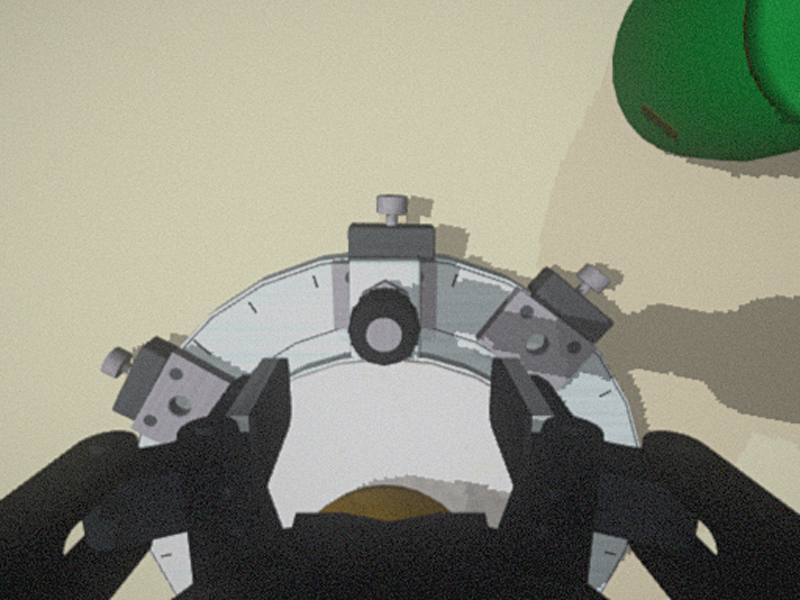

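```bash
python3 - <<'E'
from h import *
d=load('w2');k=world(d,384*.64,334*.64,.088);n=world(d,537*.64,343*.64,.032);print(k,n)
print(np.array(d['rot']).T@(k-d['pos']))
E
```

```text
[ 0.48439169 -0.0288071   0.088     ] [0.4942913  0.05221339 0.032     ]
[-0.00108665 -0.0016349   0.05135479]
```

```bash
python3 -m inch '[55,0.1,-0.1,-2,0,0,0, 55,0.1,-0.1,-4,0,0,0, 55,0.1,-0.1,-5.5,0,0,0, 55,0.1,-0.1,-6.5,0,0,0, 55,0.1,-0.1,-7,0,0,0, 55,0.1,-0.1,-7,0,0,0, 55,0.1,-0.1,-7,0,0,0]' 20; python3 - <<'E'
from h import *
s,d=grab('wrist','w3'); print(s['position'])
cv2.imwrite('pics/w3b.png',cv2.convertScaleAbs(cv2.resize(d['frame'],(800,600),interpolation=cv2.INTER_CUBIC),alpha=1.5))
E
```

```text
time_s: 2.92
position: [0.4852, -0.0284, 0.0713]
tcp_rot: [[-0.982, -0.188, 0.003], [-0.188, 0.982, -0.002], [-0.003, -0.002, -1.0]]
force: [0.2, -0.6, 0.6]
gripper_width: 0.549
[ 0.48517037 -0.0284408   0.07125121]
```

View pics/w3b.png

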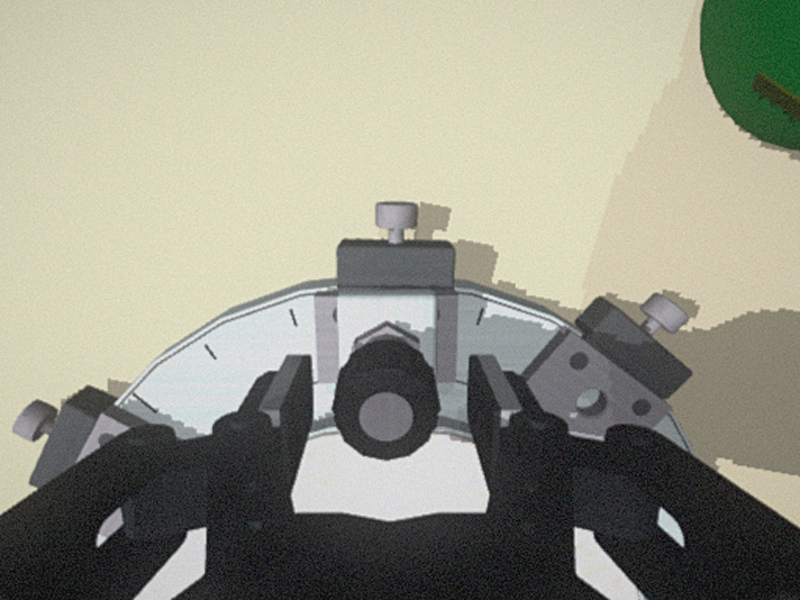

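```bash
python3 -m inch '[45,-0.1,-0.08,-0.1,0,0,0, 38,-0.1,-0.08,-0.1,0,0,0, 35,-0.1,-0.08,-0.1,0,0,0, 30,-0.1,-0.08,-0.1,0,0,0, 25,-0.1,-0.08,-0.1,0,0,0, 20,-0.1,-0.08,-0.1,0,0,0, 20,-0.1,-0.08,-0.1,0,0,0]' 20
```

```text
time_s: 3.55
position: [0.4845, -0.0294, 0.071]
tcp_rot: [[-0.982, -0.188, 0.005], [-0.188, 0.982, -0.002], [-0.004, -0.003, -1.0]]
force: [-1.0, -0.6, 5.5]
gripper_width: 0.319
```

```bash
python3 -m inch '[15,0,0,0,0,0,0, 15,0,0,0.3,0,0,0, 15,0,0,0.6,0,0,0, 15,0,0,0.6,0,0,0]' 30
```

```text
time_s: 3.88
position: [0.4844, -0.0293, 0.0768]
tcp_rot: [[-0.982, -0.188, 0.004], [-0.188, 0.982, -0.002], [-0.003, -0.003, -1.0]]
force: [2.9, -1.3, -9.2]
gripper_width: 0.313
```

```bash
python3 -m inch '[15,0,0,0.3,0,0,0, 15,0,0,0.7,0,0,0, 15,0,0,0.7,0,0,0, 15,0,0,0.7,0,0,0]'; python3 - <<'E'
from h import *
s,d=grab('wrist','w4'); print(s['position'],s['force'],s['joints'])
cv2.imwrite('pics/w4b.png',cv2.convertScaleAbs(cv2.resize(d['frame'],(800,600),interpolation=cv2.INTER_CUBIC),alpha=1.5))
s,d=grab('side','s4')
f=d['frame'][170:230,220:320]
cv2.imwrite('pics/s4b.png',cv2.convertScaleAbs(cv2.resize(f,None,fx=8,fy=8,interpolation=cv2.INTER_CUBIC),alpha=1.5))
E
```

```text
time_s: 4.22
position: [0.4844, -0.0294, 0.0834]
tcp_rot: [[-0.982, -0.188, 0.003], [-0.188, 0.982, -0.002], [-0.003, -0.003, -1.0]]
force: [4.2, -0.1, -10.6]
gripper_width: 0.316
[ 0.48439258 -0.02935325  0.08339935] [  4.21000645  -0.06029362 -10.56292994] [-0.05948727 -0.07376302 -0.28652005  1.35444191 -0.00181634 -0.24883842]
```

View pics/w4b.png

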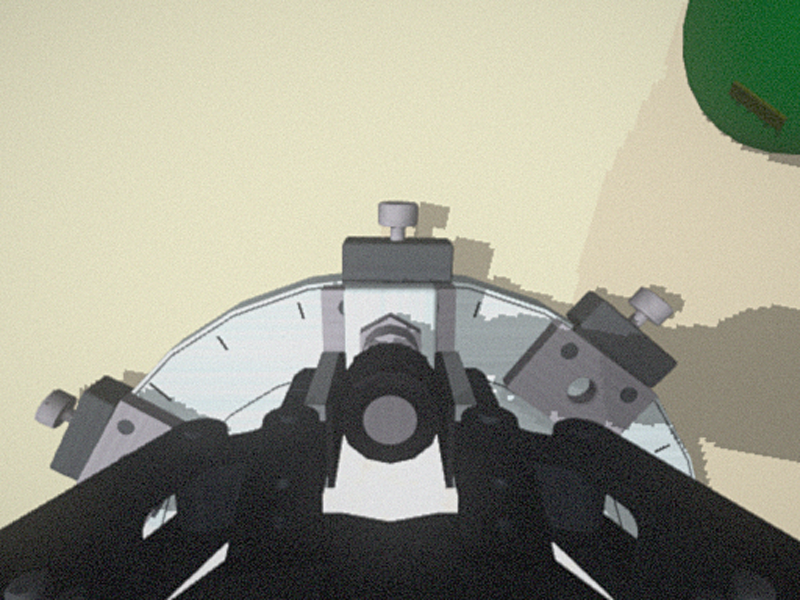

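View pics/s4b.png

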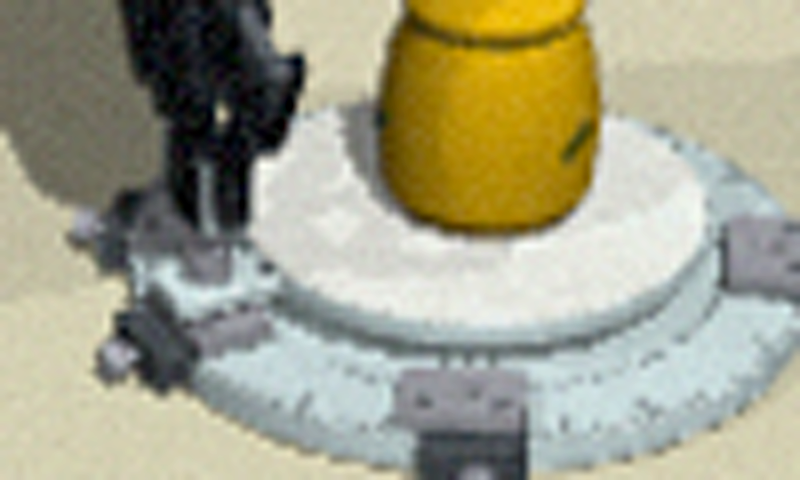

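```bash
cat > arc.py <<'E'
import sys
from h import *
c=np.array([.6110,-.0048])
s=bot.sense();p=np.array(s['position'])[:2]; 
y=np.array(s['tcp_rot'])[:,1]; print('pos',s['position'],'r',np.hypot(*(p-c)),'phi',np.degrees(np.arctan2(p[1]-c[1],c[0]-p[0])),'toolphi',np.degrees(np.arctan2(y[0],y[1])),'F',np.round(s['force'],1))
for a in map(float,sys.argv[1:]):
    t=np.radians(-a);M=np.array([[np.cos(t),-np.sin(t)],[np.sin(t),np.cos(t)]])
    print(a,np.round((M@(p-c)-(p-c))*100,2))
E
python3 arc.py 0.5 1.5 3 5 7 9 11 13 14.5 15
```

```text
pos [ 0.48440523 -0.02936205  0.08337611] r 0.1289555361406576 phi -10.980163490349355 toolphi -10.849248653991557 F [ 4.5  0.7 -9.7]
0.5 [-0.02  0.11]
1.5 [-0.06  0.33]
3.0 [-0.11  0.67]
5.0 [-0.17  1.11]
7.0 [-0.2   1.56]
9.0 [-0.23  2.01]
11.0 [-0.24  2.46]
13.0 [-0.23  2.91]
14.5 [-0.21  3.25]
15.0 [-0.2   3.36]
```

```bash
python3 -m inch '[15,-0.02,0.11,0.1,0,0,-0.5, 15,-0.06,0.33,0.1,0,0,-1.5, 15,-0.11,0.67,0.1,0,0,-3, 15,-0.17,1.11,0.1,0,0,-5, 15,-0.2,1.56,0.1,0,0,-7, 15,-0.23,2.01,0.1,0,0,-9, 15,-0.24,2.46,0.1,0,0,-11, 15,-0.23,2.91,0.1,0,0,-13, 15,-0.21,3.25,0.1,0,0,-14.5, 15,-0.2,3.36,0.1,0,0,-15]'; python3 arc.py 0.5 2 4 6 8 10 12 14 15.5 16
```

```text
time_s: 5.15
position: [0.4823, 0.0045, 0.0842]
tcp_rot: [[-0.997, 0.074, 0.003], [0.074, 0.997, -0.003], [-0.003, -0.003, -1.0]]
force: [4.5, -2.3, -10.0]
gripper_width: 0.315
pos [0.48234291 0.00454932 0.08415602] r 0.1289963419420723 phi 4.156295069006087 toolphi 4.244014104906251 F [  4.5  -2.3 -10. ]
0.5 [0.01 0.11]
2.0 [0.04 0.45]
4.0 [0.1 0.9]
6.0 [0.17 1.34]
8.0 [0.26 1.78]
10.0 [0.36 2.22]
12.0 [0.48 2.65]
14.0 [0.61 3.08]
15.5 [0.72 3.4 ]
16.0 [0.76 3.51]
```

```bash
python3 - <<'E'
from h import *
s,d=grab('wrist','w5'); print(s['position'],s['force'])
cv2.imwrite('pics/w5b.png',cv2.convertScaleAbs(cv2.resize(d['frame'],(800,600),interpolation=cv2.INTER_CUBIC),alpha=1.5))
E
```

```text
[0.48234291 0.00454932 0.08415602] [ 4.52236738 -2.29190569 -9.97300691]
```

View pics/w5b.png

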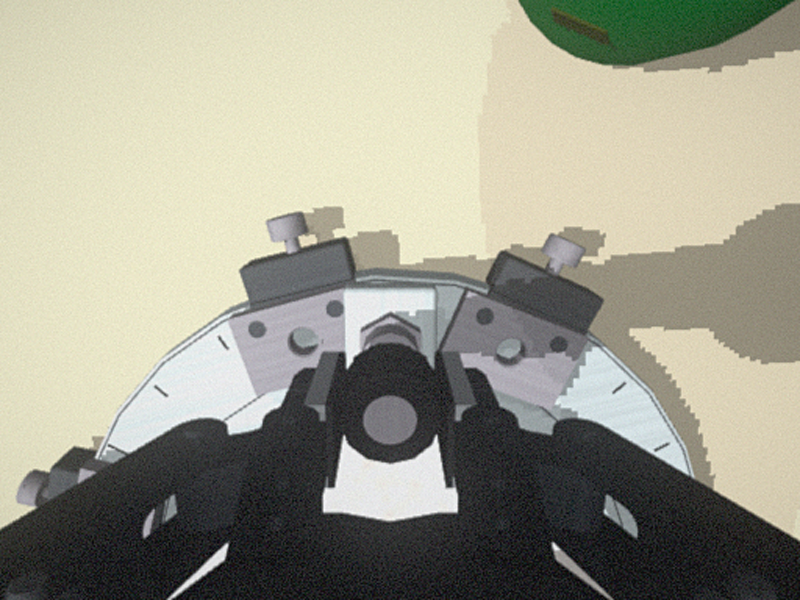

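```bash
python3 - <<'E'
from h import *
d=load('w5'); f=d['frame'][190:255,150:380]
cv2.imwrite('pics/w5c.png',cv2.convertScaleAbs(cv2.resize(f,None,fx=3.4,fy=3.4,interpolation=cv2.INTER_CUBIC),alpha=1.5))
c=np.array([.6110,-.0048])
for u,v in [(302*.64,341*.64),(509*.64,350*.64)]:
    w=world(d,u,v,.032);print(w,np.hypot(*(w[:2]-c)),np.degrees(np.arctan2(w[1]-c[1],c[0]-w[0])))
E
```

```text
[ 0.48414128 -0.02993046  0.032     ] 0.12932391333760884 -11.205111313182034
[0.49395161 0.05172697 0.032     ] 0.12998316863425846 25.777602005142185
```

View pics/w5c.png

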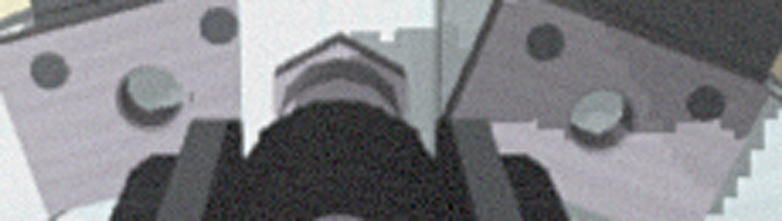

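```bash
python3 -m inch '[15,0.01,0.11,0,0,0,-0.5, 15,0.04,0.45,0,0,0,-2, 15,0.1,0.9,0,0,0,-4, 15,0.17,1.34,0,0,0,-6, 15,0.26,1.78,0,0,0,-8, 15,0.36,2.22,0,0,0,-10, 15,0.48,2.65,0,0,0,-12, 15,0.61,3.08,0,0,0,-14, 15,0.72,3.4,0,0,0,-15.5, 15,0.76,3.51,0,0,0,-16]'; python3 arc.py 1 2 3 3.3
```

```text
time_s: 6.03
position: [0.4898, 0.0397, 0.0839]
tcp_rot: [[-0.938, 0.347, 0.001], [0.346, 0.938, -0.004], [-0.003, -0.003, -1.0]]
force: [4.4, -2.6, -10.6]
gripper_width: 0.317
pos [0.48981883 0.03969357 0.08394764] r 0.12909125916150407 phi 20.161501972200856 toolphi 20.273780770468896 F [  4.4  -2.6 -10.6]
1.0 [0.08 0.21]
2.0 [0.16 0.42]
3.0 [0.25 0.63]
3.3 [0.28 0.69]
```

```bash
python3 -m inch '[15,0.08,0.21,0,0,0,-1, 15,0.16,0.42,0,0,0,-2, 15,0.25,0.63,0,0,0,-3, 15,0.25,0.63,0,0,0,-3, 15,0.25,0.63,-0.1,0,0,-3, 15,0.25,0.63,-0.2,0,0,-3, 15,0.25,0.63,-0.25,0,0,-3, 15,0.25,0.63,-0.25,0,0,-3]'; python3 arc.py 1
```

```text
time_s: 6.7
position: [0.4923, 0.046, 0.0814]
tcp_rot: [[-0.919, 0.395, 0.001], [0.395, 0.919, -0.004], [-0.003, -0.003, -1.0]]
force: [4.3, 0.2, -9.0]
gripper_width: 0.311
pos [0.49234171 0.04604202 0.08140194] r 0.12909183160800433 phi 23.19388741008935 toolphi 23.26124642068043 F [ 4.3  0.2 -9. ]
1.0 [0.09 0.21]
```

```bash
python3 - <<'E'
from h import *
s,d=grab('wrist','w6'); print(s['position'],s['force'])
cv2.imwrite('pics/w6b.png',cv2.convertScaleAbs(cv2.resize(d['frame'],(800,600),interpolation=cv2.INTER_CUBIC),alpha=1.5))
c=np.array([.6110,-.0048])
E
```

```text
[0.49234171 0.04604202 0.08140194] [ 4.30287     0.19441891 -9.01774173]
```

View pics/w6b.png

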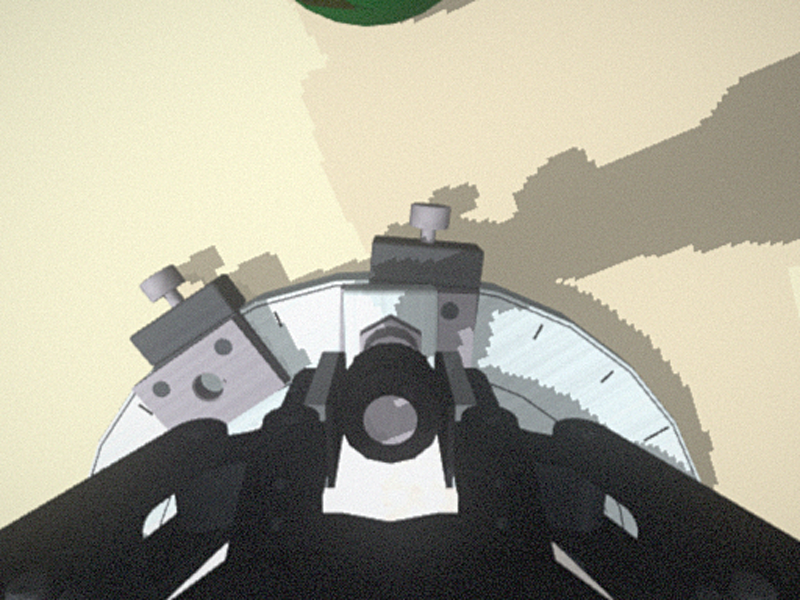

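```bash
python3 -m inch '[34,0,0,-0.05,0,0,0, 37,0,0,-0.05,0,0,0, 37,0,0,-0.05,0,0,0, 37,0,0,-0.05,0,0,0]'; python3 arc.py 1 1.4 1.8 2.2 2.6 3; python3 - <<'E'
from h import *
s,d=grab('wrist','w7')
cv2.imwrite('pics/w7b.png',cv2.convertScaleAbs(cv2.resize(d['frame'],(800,600),interpolation=cv2.INTER_CUBIC),alpha=1.5))
E
```

```text
time_s: 7.08
position: [0.4925, 0.0461, 0.0817]
tcp_rot: [[-0.919, 0.395, 0.002], [0.395, 0.919, -0.004], [-0.003, -0.003, -1.0]]
force: [0.4, 0.1, -0.0]
gripper_width: 0.372
pos [0.49249959 0.0460837  0.08166292] r 0.12896316155962417 phi 23.238531248365867 toolphi 23.259917439891368 F [ 0.4  0.1 -0. ]
1.0 [0.09 0.21]
1.4 [0.13 0.29]
1.8 [0.17 0.37]
2.2 [0.2  0.45]
2.6 [0.24 0.53]
3.0 [0.28 0.61]
```

View pics/w7b.png

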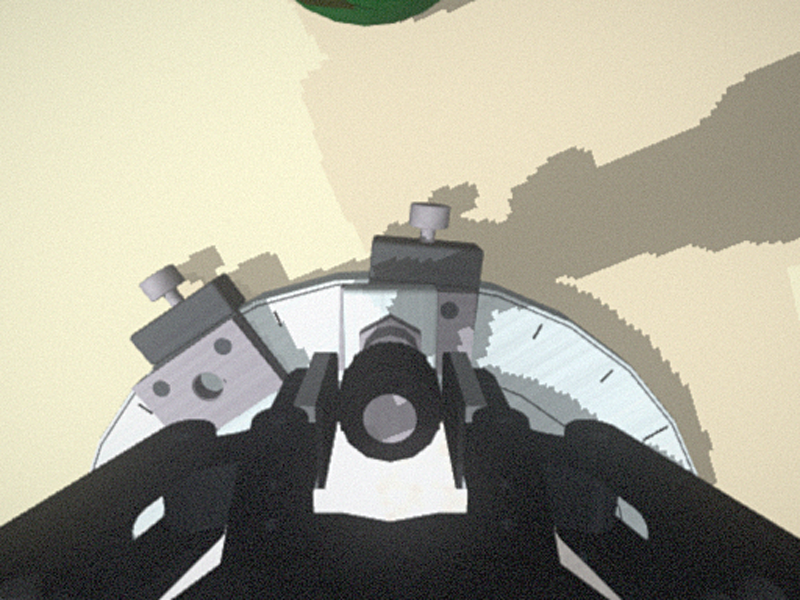

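```bash
python3 -m inch '[37,0.05,0.11,0,0,0,-0.5, 37,0.09,0.21,0,0,0,-1, 37,0.11,0.25,0,0,0,-1.2, 37,0.13,0.29,0,0,0,-1.4, 37,0.15,0.33,0,0,0,-1.6, 37,0.17,0.37,0,0,0,-1.8]'; python3 arc.py 0.2 0.4 0.6 0.8
```

```text
time_s: 7.63
position: [0.4942, 0.0497, 0.0816]
tcp_rot: [[-0.906, 0.424, 0.002], [0.424, 0.906, -0.004], [-0.003, -0.003, -1.0]]
force: [-0.6, -2.3, 2.5]
gripper_width: 0.369
pos [0.49418627 0.04967894 0.08160089] r 0.128892987131162 phi 25.003143337335572 toolphi 25.08728366376246 F [-0.6 -2.3  2.5]
0.2 [0.02 0.04]
0.4 [0.04 0.08]
0.6 [0.06 0.12]
0.8 [0.08 0.16]
```

```bash
python3 -m inch '[37,0.02,0.04,0,0,0,-0.2, 37,0.04,0.08,0,0,0,-0.4, 37,0.06,0.12,0,0,0,-0.6, 37,0.08,0.16,0,0,0,-0.8]'; python3 arc.py 0.2 0.4 0.6 0.8
```

```text
time_s: 7.97
position: [0.4949, 0.0513, 0.0814]
tcp_rot: [[-0.9, 0.437, 0.001], [0.437, 0.9, -0.004], [-0.003, -0.003, -1.0]]
force: [-0.4, -2.9, -1.7]
gripper_width: 0.369
pos [0.49491052 0.05132399 0.08135593] r 0.1289444396391109 phi 25.801658325255076 toolphi 25.905939789911926 F [-0.4 -2.9 -1.7]
0.2 [0.02 0.04]
0.4 [0.04 0.08]
0.6 [0.06 0.12]
0.8 [0.08 0.16]
```

Knob now at about 24.9°, with the hole expected near 25.8°.

```bash
python3 -m inch '[37,0.02,0.04,0,0,0,-0.2, 37,0.04,0.08,0,0,0,-0.4]'; python3 -m inch '[37,0.02,0.04,0,0,0,-0.2]'; python3 arc.py 0.2 0.4 ; python3 - <<'E'
from h import *
s,d=grab('wrist','w8')
cv2.imwrite('pics/w8b.png',cv2.convertScaleAbs(cv2.resize(d['frame'],(800,600),interpolation=cv2.INTER_CUBIC),alpha=1.5))
E
```

```text
time_s: 8.13
position: [0.4953, 0.0524, 0.0812]
tcp_rot: [[-0.896, 0.443, 0.001], [0.443, 0.896, -0.004], [-0.003, -0.003, -1.0]]
force: [-0.2, -0.1, 0.0]
gripper_width: 0.371
time_s: 8.22
position: [0.4956, 0.053, 0.0812]
tcp_rot: [[-0.895, 0.447, 0.001], [0.447, 0.895, -0.003], [-0.002, -0.002, -1.0]]
force: [-0.4, -2.0, -0.3]
gripper_width: 0.368
pos [0.49556702 0.05304028 0.08115305] r 0.1291134054757148 phi 26.614184569506545 toolphi 26.53209832991749 F [-0.4 -2.  -0.3]
0.2 [0.02 0.04]
0.4 [0.04 0.08]
```

View pics/w8b.png

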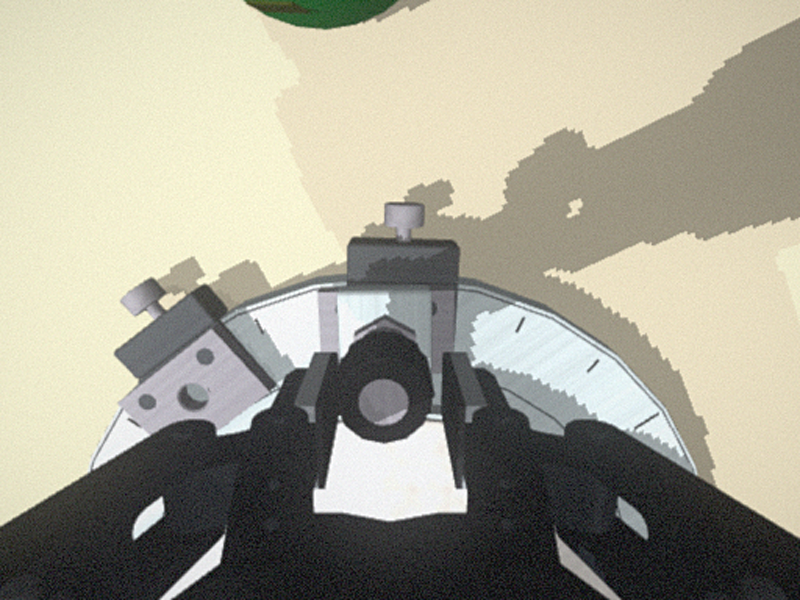

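The cap moved from row 418 to row 400 and the push force fell to zero, so the pin has dropped. I'll open the jaws and back straight up.

```bash
python3 -m inch '[45,-0.04,-0.09,0,0,0,0, 60,-0.04,-0.09,0,0,0,0, 65,-0.04,-0.09,0,0,0,0, 65,-0.04,-0.09,0,0,0,0, 65,-0.04,-0.09,1,0,0,0, 65,-0.04,-0.09,3,0,0,0, 65,-0.04,-0.09,6,0,0,0, 65,-0.04,-0.09,9,0,0,0, 65,-0.04,-0.09,12,0,0,0, 65,-0.04,-0.09,15,0,0,0]'; python3 -m inch '[80,1,1,1,0,0,0, 80,2.5,0,1,0,0,0, 80,2.5,0,1,0,0,0]'; python3 - <<'E'
from h import *
s,d=grab('wrist','w9');print(s['position'],s['force'])
cv2.imwrite('pics/w9b.png',cv2.convertScaleAbs(cv2.resize(d['frame'],(800,600),interpolation=cv2.INTER_CUBIC),alpha=1.5))
s,d=grab('side','s9')
f=d['frame'][150:230,220:340]
cv2.imwrite('pics/s9b.png',cv2.convertScaleAbs(cv2.resize(f,None,fx=6.5,fy=6.5,interpolation=cv2.INTER_CUBIC),alpha=1.5))
E
```

```text
time_s: 9.1
position: [0.4949, 0.0522, 0.2335]
tcp_rot: [[-0.895, 0.447, 0.002], [0.447, 0.895, -0.003], [-0.003, -0.002, -1.0]]
force: [0.4, 0.2, -0.3]
gripper_width: 0.652
time_s: 9.35
position: [0.5218, 0.0518, 0.245]
tcp_rot: [[-0.895, 0.447, 0.005], [0.447, 0.895, -0.003], [-0.006, -0.001, -1.0]]
force: [1.1, -0.6, 0.2]
gripper_width: 0.8
[0.52183962 0.05177447 0.24498894] [ 1.14060581 -0.64213083  0.22505871]
```

View pics/w9b.png

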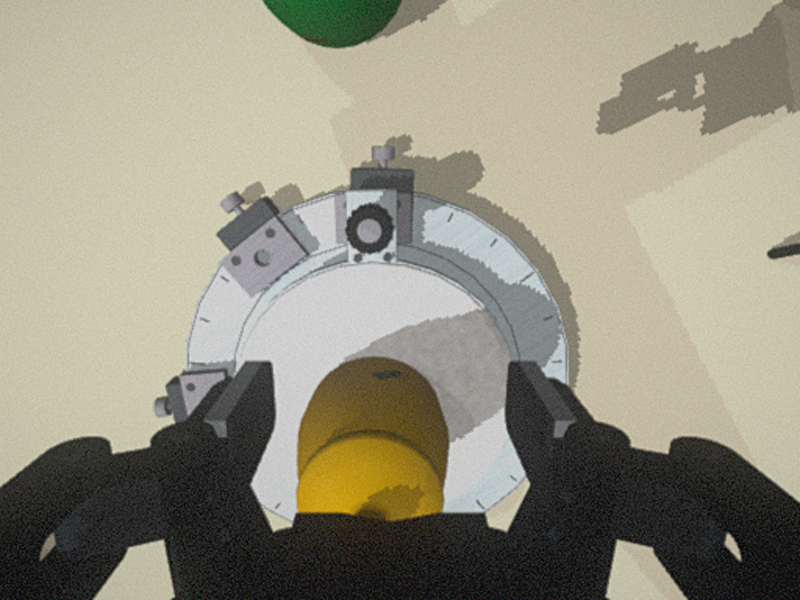

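View pics/s9b.png

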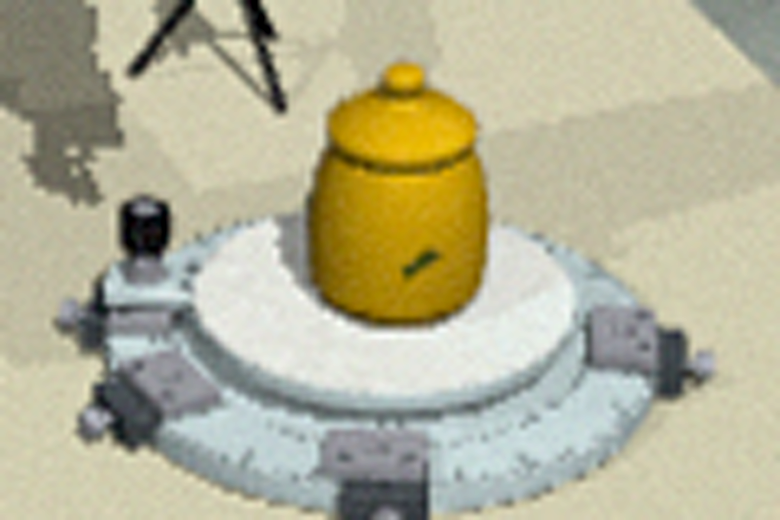

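```bash
python3 - <<'E'
from h import *
def zk(tag,u,v,z0=None):
    d=load(tag);Z=d['range_z'];r=[]
    for du in range(-3,4):
        for dv in range(-3,4): r.append(world(d,u+du,v+dv)[2])
    return np.median(r)
print('knob top before',zk('w1',217,134.6),'now',zk('w9',369*.64,230*.64), 'riding w7', zk('w7',388*.64,415*.64),'w8',zk('w8',383*.64,400*.64),'w3',zk('w3',386*.64,415*.64))
print('lug/plates check', zk('w1',122.6-8,186-6), zk('w9',240*.64,275*.64))
d=load('w9');k=world(d,369*.64,230*.64,.088);cl=world(d,384*.64,172*.64,.032);c=np.array([.611,-.0048])
ph=lambda w:np.degrees(np.arctan2(w[1]-c[1],c[0]-w[0]))
print(k,ph(k),cl,ph(cl),'mm along rim',np.radians(ph(cl)-ph(k))*130)
E
```

```text
knob top before 0.08817945666751181 now 0.08832750081794938 riding w7 0.09838489895298169 w8 0.08853566297308535 w3 0.0881697676046783
lug/plates check 0.0319608873485967 0.03192019131739937
[0.49469464 0.05247924 0.088     ] 26.219792236488715 [0.47062305 0.07365689 0.032     ] 29.200889825828867 mm along rim 6.76389587344269
```

Knob top is back at 88.3 mm, against 98.4 mm while riding, so the pin is fully home. The hole is about 7 mm from the clamp's middle, and the gripper is clear of everything.

```bash
python3 -m inch '[80,0,0,0,0,0,0, 80,0,0,0,0,0,0]'; python3 -c "
from workcell import bot
print(bot.finish_job())"
```

```text
time_s: 9.62
position: [0.5193, 0.0521, 0.2436]
tcp_rot: [[-0.894, 0.447, 0.001], [0.447, 0.894, -0.003], [-0.002, -0.002, -1.0]]
force: [0.9, -0.2, -0.2]
gripper_width: 0.799
the job is handed in; nothing more can be done
None
```

The turntable is on its next stop block clockwise, with the pin home in that block's hole, and I handed the job in at about 9.6 s. `finish_job` gave no verdict.

- **The move:** I gripped the knob and lifted the pin about 13 mm, then swung the table about 34°. I let the pin down onto the next plate a few millimetres short of the hole. With the jaws slightly open I nudged the knob on at about 2–3 N until the pin dropped in, then let go and moved up clear.
- **Pin:** by depth, the knob top is at 88.3 mm. It was 88.2 mm before I started and 98.4 mm while riding on the plate, so the pin is fully down.
- **Position:** the knob is about 7 mm along the rim from the clamp's middle, within the 10.5 mm limit. That comes from one camera view, so it could be off by about 2 mm.
- **Jar and the rest:** the jar looks upright near the middle, and the robot was touching nothing. I judged this by eye and did not measure the jar's offset. I also did not measure the bystanders afterwards, but no move went near them.
- **Small disagreement:** the final camera estimate put the knob at 26.2°, against 25.8° for the hole beforehand. That is about 1 mm and within the calibration error.

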